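# Unbolt the dry-food chest

## Task

The low wooden chest that keeps the cat's dry food is locked by a bolt, and a sliding keeper stands behind the bolt so that it cannot be drawn. First slide the keeper by its flat tab fully aside, away from the bolt, then draw the bolt by its round knob fully back out of its staple. Leave both open.

Things in the scene. Friction and masses are not known exactly. Their poses are not given: they have to be found in the camera images.
- chest: Low fixed box of light wood, 180 (x) x 220 (y) x 70 mm high. Origin: centre of its underside; x from its front rim (near the robot) to its back, y to its left; turned up to 20 degrees. Straps on its top are 13 mm high, a fixed lid pull near the back 23 mm. A 330 mm tall coffee maker stands right of and behind it, from about x = 0.5, y = -0.02 on: come round in front of that.
- keeper_tab (a point): Top centre of the keeper's flat upright steel tab, 45 mm above the chest's top, axes as the chest's. The tab is 26 mm along x, 10 mm along y (its sliding direction), 35 mm tall, on a flat bar reaching 95 mm toward -y, behind the bolt. In the chest's frame it lies at x = 1 mm, y = 30 mm + joint keeper, z = 115 mm.
- bolt_knob (a point): Top centre of the bolt's round upright steel knob, 45 mm above the chest's top, axes as the chest's. The knob is 18 mm in diameter over its upper 19 mm, 14 mm lower down, 35 mm tall, on a flat bar 16 mm wide along x whose front end is in the staple on the front rim. In the chest's frame it lies at x = -40 mm + joint bolt, y = -50 mm, z = 115 mm.
- keeper (a joint): Slide of the keeper, m: 0 to 0.055 (open, at its stop); starts at 0 to 0.010, blocking. Grows as the tab moves along the chest's +y, to its left, away from the bolt; beyond 0.023 the bolt is free. Needs about 2 N and stays where it is left.
- bolt (a joint): Slide of the bolt, m: 0 (shut, in the staple) to 0.045 (fully drawn, at its stop). Grows as the knob moves along the chest's +x, to its back, away from the robot. Needs about 2 N and stays where it is left; while the keeper blocks it, it moves only some 2 mm.

How it is judged:
On the way, in this order (a step that is already met when the one before it is completed fails the run):
1. the keeper is slid aside while the bolt is still shut (value of joint keeper above 0.04 m and value of joint bolt below 0.01 m), for 0.2 s.
2. the bolt is drawn (value of joint bolt above 0.033 m), for 0.2 s.
At the end, for the whole second after the job is handed in: The keeper stands open within 15 mm of its far stop (joint above 0.040) and the bolt is drawn to within 12 mm of its stop (joint above 0.033) (value of joint keeper above 0.04 m and value of joint bolt above 0.033 m); the robot touches nothing.
It also fails if it takes over 43 s, if anything falls off the work surface, if the arm or the gripper's body presses on something with over 40 N, if the wrist force passes 120 N, or if a joint passes its speed limit or range.

## Robot

A 6-joint arm with a two-finger parallel gripper is mounted at the origin on a cart in front of the work surface, level with it; the furniture and walls round the work are solid. World frame = base frame: x ahead of the robot, y to its left, z up, the work surface at z = 0. Lengths are in m, angles in rad, forces in N, time in s.
With the tool pointing down it reaches from about 0.3 to 0.825 m from the base axis. Payload 5.4 kg.
Tool frame: the origin (TCP) lies at the centre of the arm's flange, where the gripper is bolted on; the fingertips stand 190 mm ahead of it and the grasp point (between the pads) lies 171 mm ahead of it (r.grip_depth is the distance from the TCP to the grasp point, in m); z points along the fingers, y is the line along which they close (so a half turn about z gives the same grasp; the last joint's range is limited). The gripper opens to 92 mm and grips with 3 to 60 N. Pads are 20 mm wide; open, the fingers measure 128 mm over their backs; the gripper's body (75 mm by 189 mm) begins 69 mm behind the grasp point.
Start: joints at [-1.34, 0.158, 1.597, -0, 1.386, -0.21], TCP at [0.245, -0.52, 0.405] pointing down, gripper open.
Joint ranges: [-2.91, 2.91], [-0.94, 2.29], [0.18, 2.7], [-1.29, 4.43], [0.17, 2.64], [-3, 3]. Speed limits (rad/s): [2.57, 2.57, 3.14, 3.14, 3.14, 3.14].

## Interface

Orientations are given as a 3x3 rotation matrix whose columns are the frame's x, y, z axes.
In Python, from workcell import r gives the robot as it stands. The module is installed in compiled form; this text tells all that it offers.
- The arm moves only by the shell command python3 -m inch 'ROWS' [OPENING]. ROWS is text: rows parted by semicolons, each of 4 numbers parted by spaces: the shift along the tool's x, y, z scaled (see below), then the turn about the tool's z scaled (see below). In form: x y z yaw; .... A call has 1 to 20 rows; each row shifts and turns the commanded pose from where the row before left it, along the tool's axes as they then stand; what a row does not reach is not made up. The controller multiplies each number of a shift by 0.025 m and each number of a turn by 5 degrees. A row lasts 1/8 s, in which the tool goes at most 62.5 mm and 10.7 degrees, less where a joint would pass 70% of its speed; a pose out of reach is approached as far as the arm can. A call with a number of a shift or a turn outside -1 to 1 is refused whole. A call with a gripper value outside its range is refused whole. OPENING is the opening in per cent of the stroke, from 0 (shut) to 100 (fully open), set as the call begins (- or left out, the last holds). The fingers move at their own pace and stop on an object; the grip force is fixed at half the most. Time passes only in rows, so rows that do not move let the fingers close. It gives the time, the measured TCP pose, the force, the opening and the grip force at its end, in the units of the state.
- r.sense(): the state, without advancing time (a new reading comes with each control period).
- r.grab_frame(name): name is "scene" or "top"; returns (picture, depth): 420x560x3 uint8, red, green, blue; 420x560 float32, m along the optical axis (not along the pixel's ray), 0 where there is no reading.
- r.camera_params(name): a dict with "fov_y" (degrees; the focal length in pixels is half the picture's height over the tangent of half this angle, whatever the lens; pixels are square), "cx", "cy" (the principal point, pixels), "pose" (4x4, takes a point from camera to world coordinates). Camera axes: x right, y down, z forward; pixel columns grow to the right and rows downward; lengths in m; the calibration is good to about 2 mm. A picture is of the moment at which its call begins. camera_params takes no time and is no camera call.
- r.job_done(): hands the job in; it is judged then, once.
The state is a dict: "clock": time; "qpos": joint angles; "qd": joint speeds; "effort": joint torques, N m; "tcp_pos": TCP position; "orientation": TCP orientation; "wrist_force": force on the tool from outside, world axes, zero at the start; "torque": the same for the moment, N m; "finger_gap": opening from 0.0 (shut) to 1.0 (fully open); "grasp_force": force on a finger pad.
Only numpy, scipy, OpenCV 4.12 (cv2) and the standard library are available. Lean on these libraries where they do the work, as an engineer would, in place of code of your own. Each camera call takes 0.05 s, during which the arm holds its last target. There are 200 camera calls.

## Working session

There is one attempt and no reset: what is moved stays moved. The work goes in short steps, Python scripts to look and compute and a shell command to move; the robot and the scene stay as the last step left them, time stands still between calls to the robot, and variables do not carry over. Pictures are saved under pics/ and viewed, at most 10 in all, crops included, and the job is handed in when it is done.

```bash
mkdir -p pics
cat > h.py <<'E'
import numpy as np, cv2
from workcell import r
def grab(n):
    p,d=r.grab_frame(n); return p,d
def cam(n):
    c=r.camera_params(n); f=210/np.tan(np.radians(c["fov_y"])/2); return f,c["cx"],c["cy"],np.array(c["pose"])
def cloud(n,d):
    f,cx,cy,T=cam(n); v,u=np.mgrid[:420,:560]
    P=np.stack([(u-cx)/f*d,(v-cy)/f*d,d],-1)@T[:3,:3].T+T[:3,3]
    P[d<=0]=np.nan; return P
E
python3 - <<'E'
from h import *
ims=[]
for n in("scene","top"):
    p,d=grab(n); np.savez(n,p=p,d=d); ims.append(p); print(n,cam(n))
    cv2.imwrite(f"pics/{n}0.png",p[...,::-1])
s=r.sense(); print(s["tcp_pos"],s["orientation"],s["clock"])
E
```

```text
scene (np.float64(528.9538758687418), 280.04977274453466, 206.47559927627694, array([[-0.61672957, -0.52464945,  0.58684545, -0.04231814],
       [-0.78715655,  0.4059212 , -0.46434097,  0.49157512],
       [ 0.00540322, -0.74831205, -0.66332486,  0.65577569],
       [ 0.        ,  0.        ,  0.        ,  1.        ]]))
top (np.float64(449.4315296086605), 286.7998453978474, 201.20203394284968, array([[ 0.02919135, -0.99363834,  0.10876909,  0.36932605],
       [-0.99890638, -0.02502271,  0.03949562,  0.0846997 ],
       [-0.03652266, -0.10980307, -0.99328213,  0.96084911],
       [ 0.        ,  0.        ,  0.        ,  1.        ]]))
[ 0.2452433  -0.51979546  0.40380125] [[ 9.04403611e-01  4.26677743e-01 -4.60698000e-04]
 [ 4.26677881e-01 -9.04402073e-01  1.69584109e-03]
 [ 3.06921421e-04 -1.73029445e-03 -9.99998456e-01]] 0.1
```

View pics/scene0.png

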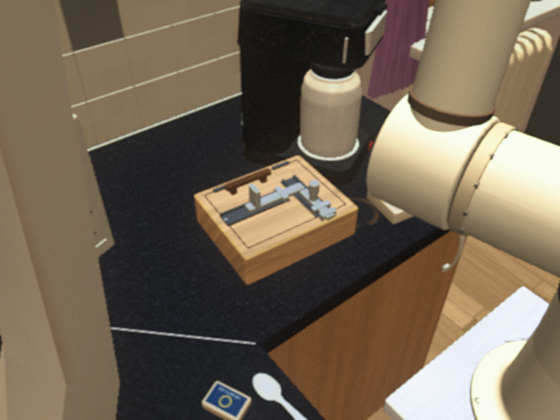

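View pics/top0.png

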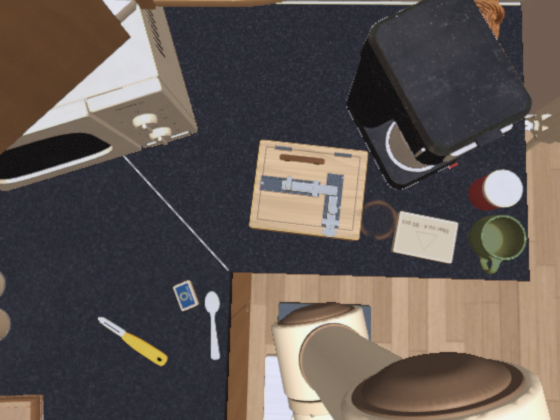

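The scene picture shows the chest at about (275,215), with the tab at (256,195) and the knob at (313,188). In the top view the chest spans (250–368, 140–240). The bar with the tab runs around (290,186) and the knob is near (332,205). The coffee maker is to the right and behind.

Run:
```python
from h import *
z=np.load("top.npz"); P=cloud("top",z["d"])
R=np.zeros((420,560),bool); R[125:255,235:378]=1
hsv=cv2.cvtColor(z["p"],cv2.COLOR_RGB2HSV)
m=R&(P[...,2]>.05)&(P[...,2]<.085)
q=P[m][:,:2].astype(np.float32); print("top z",np.median(P[m][:,2]))
rect=cv2.minAreaRect(q*1000); print(rect)
b=cv2.boxPoints(rect); print(b)
for n,(u0,u1,v0,v1) in {"top":(235,378,125,255),"scene":(190,360,150,285)}.items():
    z=np.load(n+".npz"); P=cloud(n,z["d"]); H=P[...,2]; M=np.zeros(H.shape,np.uint8)
    M[v0:v1,u0:u1]=((H>.1)&(H<.125))[v0:v1,u0:u1]
    k,L,S,C=cv2.connectedComponentsWithStats(M)
    for i in range(1,k):
        if S[i,4]>4:
            Q=P[L==i]; print(n,C[i].round(1),S[i,4],"mean",np.mean(Q,0).round(4),"min",Q.min(0).round(4),"max",Q.max(0).round(4))
p=np.load("top.npz")["p"][130:250,240:380]; cv2.imwrite("pics/crop0.png",cv2.resize(p,None,fx=5,fy=5,interpolation=cv2.INTER_CUBIC)[...,::-1])
```

```text
top z 0.0706630655150361
((522.0298461914062, 69.22091674804688), (233.25247192382812, 239.95460510253906), 84.69525146484375)
[[391.78394  -35.813538]
 [630.7108   -57.99809 ]
 [652.27576  174.25537 ]
 [413.34888  196.43993 ]]
top [288.2 183.4] 74 mean [0.4962 0.1168 0.1138] min [0.4844 0.1116 0.1018] max [0.5088 0.1227 0.1196]
top [332.1 209.8] 73 mean [0.4479 0.0325 0.1148] min [0.4398 0.025  0.1035] max [0.4572 0.0403 0.1185]
scene [314.  186.2] 128 mean [0.4457 0.0353 0.1102] min [0.439  0.0251 0.1001] max [0.4572 0.0421 0.1173]
scene [254.5 191.2] 130 mean [0.4944 0.1195 0.1105] min [0.4839 0.1113 0.1004] max [0.5095 0.1235 0.1173]
```

View pics/crop0.png

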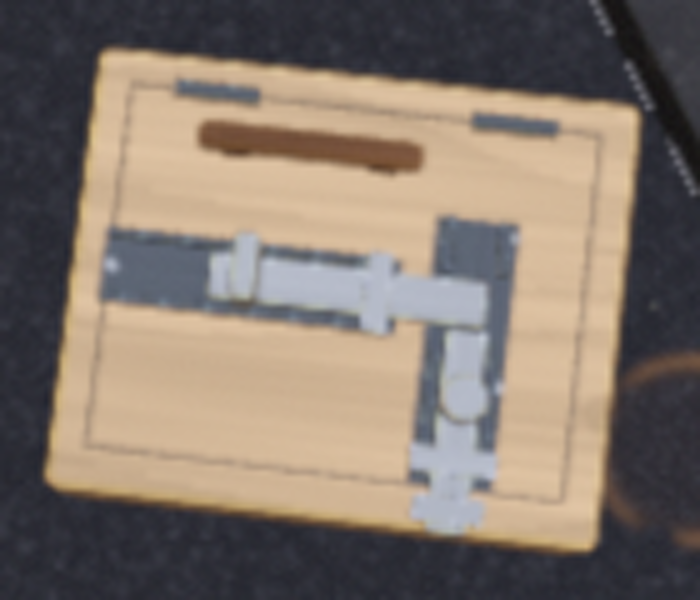

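The crop shows the tab at crop (243,268) and the knob at (465,395). Chest yaw is about -5°, the knob–tab difference in x is 41 mm as it should be, and the keeper reads about 8 mm. Next I'll check the coffee maker's clearance.

Run:
```python
from h import *
Q=[]
for n in("top","scene"):
    P=cloud(n,np.load(n+".npz")["d"]).reshape(-1,3)
    m=(P[:,2]>.14)&(P[:,2]<.4)&(P[:,0]>.42)&(P[:,0]<.8)&(P[:,1]<.13)&(P[:,1]>-.35); Q.append(P[m])
    for zlo,zhi in((.14,.22),(.22,.31),(.31,.4)):
        q=P[m&(P[:,2]>zlo)&(P[:,2]<zhi)]
        if len(q)<5: continue
        h=cv2.convexHull((q[:,:2]*1000).astype(np.float32))[:,0]
        print(n,zlo,len(q),cv2.boxPoints(cv2.minAreaRect(h)).round().tolist(), "minx",q[q[:,0].argmin()].round(3),"maxy",q[q[:,1].argmax()].round(3))
t=np.radians(-5); ex=np.array([np.cos(t),np.sin(t)]); ey=np.array([-ex[1],ex[0]])
tab=np.array([.4953,.118]); kn=np.array([.447,.0335]); d=kn-tab; print("dx,dy",d@ex,d@ey)
c=tab-.001*ex-.038*ey; print("chest",c,"knob from it",(kn-c)@ex,(kn-c)@ey)
```

```text
top 0.14 784 [[551.0, -106.0], [568.0, -124.0], [701.0, -5.0], [684.0, 14.0]] minx [ 0.553 -0.107  0.147] maxy [ 0.688 -0.001  0.151]
top 0.22 2479 [[472.0, -157.0], [561.0, -218.0], [708.0, -3.0], [618.0, 58.0]] minx [ 0.51  -0.113  0.255] maxy [0.694 0.001 0.256]
top 0.31 16694 [[492.0, -102.0], [572.0, -252.0], [780.0, -142.0], [700.0, 8.0]] minx [ 0.511 -0.115  0.324] maxy [ 0.688 -0.003  0.323]
scene 0.14 4972 [[535.0, -173.0], [680.0, -196.0], [712.0, -3.0], [566.0, 20.0]] minx [ 0.542 -0.141  0.144] maxy [ 0.693 -0.001  0.165]
scene 0.22 5924 [[468.0, -161.0], [568.0, -227.0], [712.0, -6.0], [611.0, 59.0]] minx [ 0.508 -0.11   0.261] maxy [0.691 0.003 0.255]
scene 0.31 3323 [[472.0, -151.0], [563.0, -216.0], [708.0, -12.0], [617.0, 53.0]] minx [ 0.51  -0.107  0.322] maxy [ 0.689 -0.003  0.321]
dx,dy -0.040751543655654206 -0.08838807436346438
chest [0.49099189 0.08023176] knob from it -0.03975154365565419 -0.05038807436346438
```

```bash
python3 -m inch '0 0 0 1; 0 0 0 1; 0 0 0 1; 0 0 0 1; 0 0 0 1; 0 0 0 1; 0.2 -1 0 0; 0.2 -1 0 0; 0.2 -1 0 0; 0.2 -1 0 0; 0.2 -1 0 0; 0.2 -1 0 0; 0.2 -1 0 0; 0.2 -1 0 0; 0.2 -1 0 0; 0.2 -1 0 0; 0.2 -1 0 0; 0.2 -1 0 0; 0.2 -1 0 0; 0.2 -1 0 0' 0
cat > w.py <<'E'
from h import *
t=np.radians(-5); ex=np.array([np.cos(t),np.sin(t)]); ey=np.array([-ex[1],ex[0]]); c=np.array([.491,.0802])
s=r.sense(); p=np.array(s["tcp_pos"]); o=np.array(s["orientation"]); g=p+o[:,2]*.19
print("clock",s["clock"],"tip chest xy mm",((g[:2]-c)@ex*1e3).round(1),((g[:2]-c)@ey*1e3).round(1),"z",g[2].round(4),"xaxis deg",np.degrees(np.arctan2(o[1,0],o[0,0])).round(2),"F",np.round(s["wrist_force"],1),"gap",s["finger_gap"])
E
python3 w.py
```

```text
clock: 2.6
tcp_pos: [0.344, -0.1761, 0.4043]
orientation: [[0.997, -0.083, -0.0], [-0.083, -0.997, 0.0], [-0.0, -0.0, -1.0]]
wrist_force: [-0.4, 0.6, 0.5]
finger_gap: 0.004
grasp_force: 0.0
clock 2.6 tip chest xy mm -124.2 -268.0 z 0.2143 xaxis deg -4.75 F [-0.4  0.6  0.5] gap 0.0037189928229826312
```

```bash
python3 -m inch '0 -1 0 0; 0 -1 0 0; 0 -1 0 0; 0 -1 0 0; 0 -1 0 0; 0.5 -1 0 0; 0.5 -1 0 0; 0.5 -1 0 0; 0.5 -1 0 0; 0.5 -1 0 0; 0.5 -0.8 0 0; 1 0 0 0; 1 0 0 0; 0 0 1 0; 0 0 1 0; 0 0 1 0; 0 0 0 0; 0 0 0 0'; python3 w.py
```

```text
clock: 4.85
tcp_pos: [0.4912, 0.0817, 0.3306]
orientation: [[0.997, -0.083, 0.001], [-0.083, -0.997, -0.0], [0.001, -0.0, -1.0]]
wrist_force: [-0.5, -0.7, -0.2]
finger_gap: 0.005
grasp_force: 0.0
clock 4.85 tip chest xy mm 0.3 1.5 z 0.1406 xaxis deg -4.74 F [-0.5 -0.7 -0.2] gap 0.004549422861843686
```

```bash
python3 -m inch '0 0 0.7 0; 0 0 0.7 0; 0 0 0.5 0; 0 0 0 0; 0 0 0 0; 0 -0.3 0 0; 0 -0.3 0 0; 0 -0.3 0 0; 0 0 0 0'; python3 w.py
python3 - <<'E'
from h import *
p,d=grab("scene"); cv2.imwrite("pics/s1.png",cv2.resize(p[120:290,170:380],None,fx=3.5,fy=3.5,interpolation=cv2.INTER_CUBIC)[...,::-1])
E
```

```text
clock: 5.98
tcp_pos: [0.4929, 0.1048, 0.2824]
orientation: [[0.997, -0.082, 0.001], [-0.082, -0.997, 0.0], [0.0, -0.0, -1.0]]
wrist_force: [-1.0, 0.2, 0.8]
finger_gap: 0.003
grasp_force: 0.0
clock 5.975 tip chest xy mm -0.2 24.7 z 0.0924 xaxis deg -4.69 F [-1.   0.2  0.8] gap 0.0034966335055590506
```

View pics/s1.png

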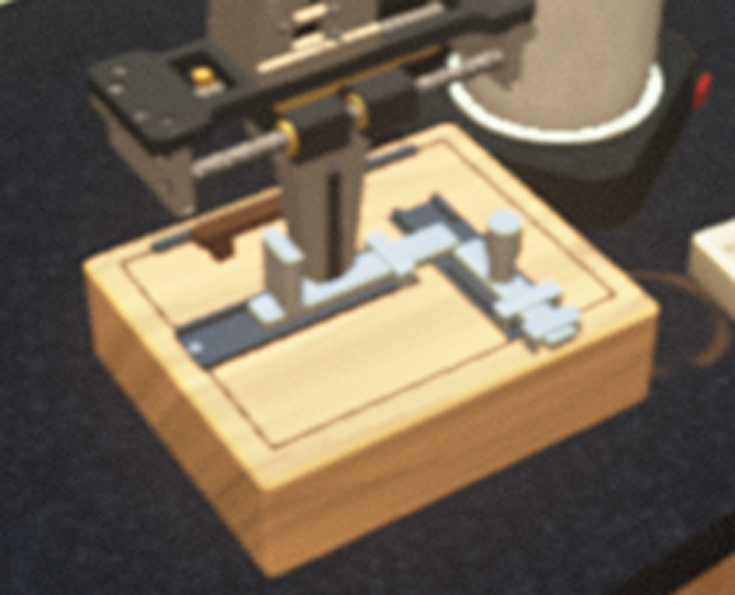

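The crop shows the closed fingers at (325,250) on the bar, close beside the tab at (285,270), with the knob clear at (503,245). I'll push on and watch the force.

```bash
python3 -m inch '0 -0.3 0 0; 0 -0.3 0 0; 0 -0.3 0 0; 0 -0.3 0 0; 0 -0.3 0 0; 0 0 0 0; 0 0 0 0'; python3 w.py
python3 - <<'E'
from h import *
p,d=grab("scene"); P=cloud("scene",d); t=np.radians(-5); ex=np.array([np.cos(t),np.sin(t)]); ey=np.array([-ex[1],ex[0]]); c=np.array([.491,.0802])
cv2.imwrite("pics/s2.png",cv2.resize(p[120:290,170:380],None,fx=3.5,fy=3.5,interpolation=cv2.INTER_CUBIC)[...,::-1])
E
```

```text
clock: 6.9
tcp_pos: [0.4957, 0.1418, 0.2821]
orientation: [[0.997, -0.083, -0.001], [-0.083, -0.997, 0.001], [-0.001, -0.001, -1.0]]
wrist_force: [0.4, -0.4, -0.0]
finger_gap: 0.001
grasp_force: 0.0
clock 6.9 tip chest xy mm -0.8 61.9 z 0.0921 xaxis deg -4.74 F [ 0.4 -0.4 -0. ] gap 0.001033453933478535
```

View pics/s2.png

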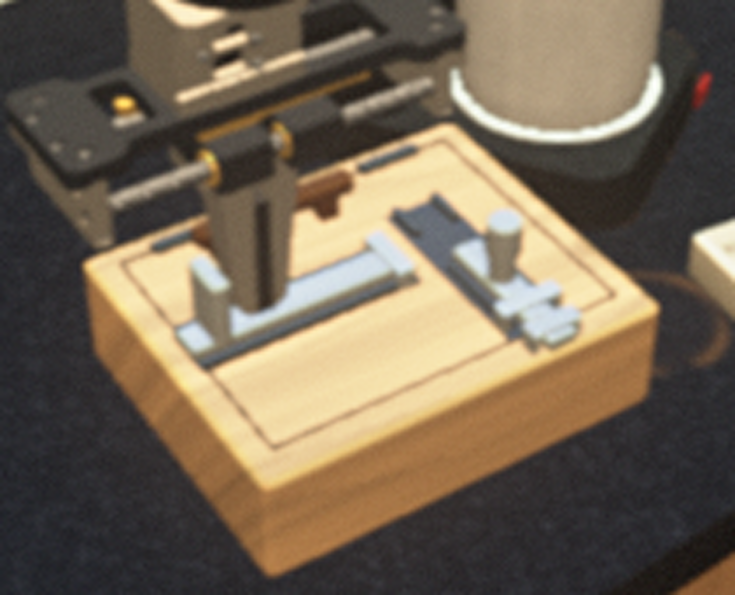

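The bar's end has now cleared the bolt's track, with the tab at (210,300). I'll nudge a little more, back off, lift, then measure.

```bash
python3 -m inch '0 -0.2 0 0; 0 0 0 0'; python3 w.py; python3 -m inch '0 0.6 0 0; 0 0 -1 0; 0 0 -1 0; 0 0.9 -0.3 0; -1 1 0 0; -1 1 0 0; -1 1 0 0; -0.6 0 0 0; 0 0 0 0; 0 0 0 0' ; python3 w.py
cat > m.py <<'E'
from h import *
t=np.radians(-5); ex=np.array([np.cos(t),np.sin(t)]); ey=np.array([-ex[1],ex[0]]); c=np.array([.491,.0802])
for n in("top","scene"):
    p,d=grab(n); P=cloud(n,d); X=(P[...,:2]-c)@ex; Y=(P[...,:2]-c)@ey
    M=((P[...,2]>.1)&(P[...,2]<.123)&(abs(X)<.09)&(abs(Y)<.11)).astype(np.uint8)
    k,L,S,C=cv2.connectedComponentsWithStats(M)
    for i in range(1,k):
        if S[i,4]>4: print(n,C[i].round(1),S[i,4],"chest xy mm",(X[L==i].mean()*1e3).round(1),(Y[L==i].mean()*1e3).round(1))
E
python3 m.py
```

```text
clock: 7.2
tcp_pos: [0.4962, 0.145, 0.2821]
orientation: [[0.997, -0.082, -0.002], [-0.082, -0.997, -0.005], [-0.001, 0.006, -1.0]]
wrist_force: [-2.9, -11.3, 2.4]
finger_gap: 0.002
grasp_force: 5.7
clock 7.2 tip chest xy mm -0.7 64.0 z 0.0921 xaxis deg -4.7 F [ -2.9 -11.3   2.4] gap 0.0019596857983762758
clock: 8.45
tcp_pos: [0.3977, 0.0418, 0.3399]
orientation: [[0.997, -0.083, 0.001], [-0.083, -0.997, 0.0], [0.001, -0.0, -1.0]]
wrist_force: [0.6, 0.2, 0.5]
finger_gap: 0.002
grasp_force: 0.0
clock 8.45 tip chest xy mm -89.4 -46.3 z 0.1499 xaxis deg -4.74 F [0.6 0.2 0.5] gap 0.0024820415317246235
top [264.4 180.5] 76 chest xy mm 2.5 82.8
scene [314. 186.] 124 chest xy mm -41.0 -48.7
scene [229.5 201.4] 132 chest xy mm -0.0 85.2
```

The keeper is at its stop: joint about 54 mm, with 11 N at the end. The knob is still shut at x = -41. Now I'll descend in front of the knob and push.

```bash
python3 -m inch '0 0.15 0.8 0; 0 0 0.8 0; 0 0 0.7 0; 0 0 0 0; 0.5 0 0 0; 0.5 0 0 0; 0.3 0 0 0; 0.3 0 0 0; 0.3 0 0 0; 0.3 0 0 0; 0.3 0 0 0; 0.3 0 0 0; 0 0 0 0; 0 0 0 0'; python3 w.py; python3 m.py
```

```text
clock: 10.3
tcp_pos: [0.4669, 0.0324, 0.2822]
orientation: [[0.997, -0.083, 0.001], [-0.083, -0.997, 0.0], [0.001, -0.0, -1.0]]
wrist_force: [-0.1, 0.2, 0.1]
finger_gap: 0.005
grasp_force: 0.0
clock 10.3 tip chest xy mm -19.7 -49.6 z 0.0922 xaxis deg -4.75 F [-0.1  0.2  0.1] gap 0.0046008580581347715
top [264.3 180.5] 75 chest xy mm 2.5 82.8
scene [306.6 181.3] 217 chest xy mm -25.6 -44.9
scene [229.4 201.3] 133 chest xy mm 0.1 85.2
```

Expected knob contact now puts the joint at about 39 mm. I'll push to the stop in small steps.

```bash
python3 -m inch '0.15 0 0 0; 0.1 0 0 0; 0 0 0 0; 0 0 0 0'; python3 w.py;  python3 -m inch '0.1 0 0 0; 0 0 0 0; 0 0 0 0'; python3 w.py
```

```text
clock: 10.9
tcp_pos: [0.473, 0.0318, 0.2822]
orientation: [[0.997, -0.083, 0.0], [-0.083, -0.997, 0.0], [0.0, -0.0, -1.0]]
wrist_force: [-0.7, -0.1, 0.1]
finger_gap: 0.001
grasp_force: 0.4
clock 10.9 tip chest xy mm -13.7 -49.7 z 0.0922 xaxis deg -4.75 F [-0.7 -0.1  0.1] gap 0.0010430844091473554
clock: 11.28
tcp_pos: [0.4753, 0.0317, 0.2821]
orientation: [[0.997, -0.083, -0.001], [-0.083, -0.997, 0.0], [-0.001, -0.0, -1.0]]
wrist_force: [-3.6, 0.6, 3.1]
finger_gap: 0.011
grasp_force: 2.2
clock 11.275 tip chest xy mm -11.6 -49.7 z 0.0921 xaxis deg -4.74 F [-3.6  0.6  3.1] gap 0.010834753402787573
```

```bash
python3 -m inch '-0.5 0 0 0; -1 0 0 0; -1 0 0 0; -1 0 0 0; -0.5 0 -0.5 0; 0 0 -1 0; 0 0 -1 0; 0 0 -1 0; 0 0 0 0; 0 0 0 0'; python3 w.py; python3 m.py
python3 - <<'E'
from h import *
p,d=grab("scene"); cv2.imwrite("pics/s3.png",cv2.resize(p[120:290,170:380],None,fx=3.5,fy=3.5,interpolation=cv2.INTER_CUBIC)[...,::-1])
E
```

```text
clock: 12.52
tcp_pos: [0.3754, 0.0399, 0.3687]
orientation: [[0.997, -0.083, -0.001], [-0.083, -0.997, 0.0], [-0.001, -0.0, -1.0]]
wrist_force: [-0.3, 0.2, -0.0]
finger_gap: 0.009
grasp_force: 0.0
clock 12.525 tip chest xy mm -111.8 -50.2 z 0.1787 xaxis deg -4.75 F [-0.3  0.2 -0. ] gap 0.008905552129447436
top [264.4 180.6] 76 chest xy mm 2.4 82.8
top [334.4 186.5] 77 chest xy mm 5.8 -51.1
scene [298.5 171.8] 114 chest xy mm 3.4 -48.8
scene [229.4 201.3] 134 chest xy mm -0.1 85.3
```

View pics/s3.png

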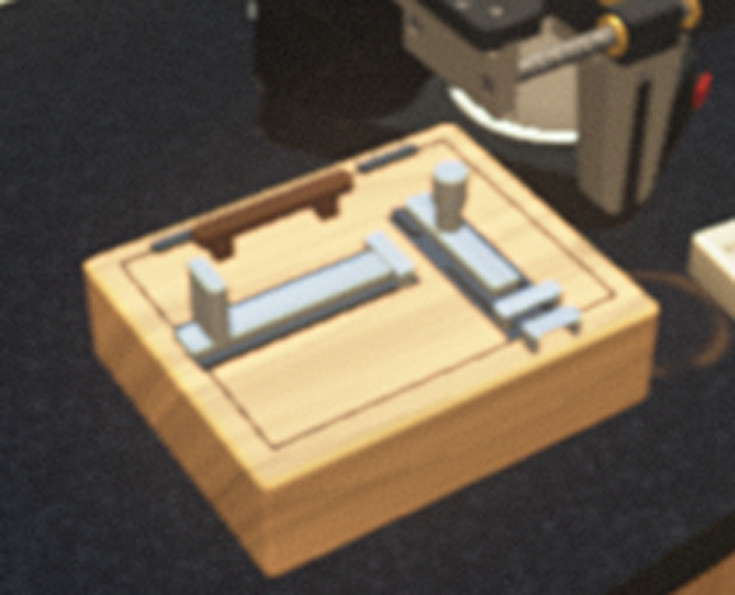

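The tab is at (210,300) at its far stop. The knob is at (450,190), drawn about 44 mm with the staple empty, and the gripper is clear of the chest.

```bash
python3 -c "
from workcell import r
print(r.job_done())"
```

```text
the job is handed in; nothing more can be done
None
```

The keeper was slid aside to about 54 mm, then the bolt drawn to about 44 mm; both stand open, the arm is clear of everything, and the job was handed in at about 12.7 s without a verdict being shown.

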